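# Press a battery cell block home in a one-hand bar clamp

### The job

Set the four-cell block on the bench between the open jaws of the one-hand bar clamp, its length along the bar, then squeeze and release the clamp's ratcheting trigger again and again until the loose holder frame is pressed fully home and the jaws hold the block firmly. Feel for the trigger going stiff and do not overtighten, or the plastic frames crack. Let go and leave the block clamped, with clamp and block flat on the bench and the other things on the bench left alone.

Things in the scene. Friction and masses are not known exactly. Their poses are not given: they have to be found in the camera images.
- clamp: Dark grey one-hand bar clamp lying loose on its side, 0.9 kg, 40 mm high. Origin: on the bench under the middle of the housing (x -50 to 30, y -22 to 22 mm) that slides on the steel bar and carries near jaw, grip and trigger. +x: along the bar to the far jaw. Jaws reach to y 78 mm (pads centred at 55); grip and trigger to y -118. Each squeeze may shift it 10 mm along x and turn it a little.
- squeeze_point (a point): Fixed to the clamp at x -4, y -70 mm, 20 mm above the bench: midway between the back of the pistol grip (x -38 mm, grip 30 mm high) and the front of the released trigger (x 30 mm). Across both along the clamp's x: 68 mm released, about 43 mm fully squeezed. Squeeze from above, closing along x: a finger behind the grip, one before the trigger; on opening the trigger springs back.
- trigger (a joint): Trigger angle, rad: 0 released, 0.286 at its end stop, where it stops whether or not the block is gripped. Lighter grey lever 12 mm thick, 26 mm high, 80 mm long, pivoted near the bar; 24 mm of swing at the squeeze point. Its spring takes 4 N there released, 7 N fully squeezed; the force above that gives about 2.6 times as much at the jaws.
- trigger_front (a point): Middle of the trigger's front face, 70 mm from the bar, 20 mm above the bench; moves with the trigger. Stopping a squeeze when the trigger resists with 25 to 35 N here, short of its end stop (0.03 rad or more), leaves the block firmly and safely gripped; over 45 N cracks the frames.
- bar_tail (a point): Tail end of the steel bar, on its centre line 20 mm above the bench (bar 18 mm wide in y, -9 to 9, toothed edge to -11; 6 mm thick). Each full squeeze draws the bar with the far jaw about 8 mm to the clamp's -x. The ratchet lets it slip back up to 1.5 mm when the trigger is let go, easing the grip by up to 20 N. Jaws can be pushed together (10 N), not apart.
- near_pad: Smooth grey plastic pad of the jaw next to the housing, 36 x 36 mm, 10 mm thick. Origin: centre of its gripping face, 20 mm above the bench, axes parallel to the clamp's; the face looks along +x. It yields a few mm under load. Firm means over 25 N on each pad after letting go; over 100 N cracks the block's frames.
- far_pad: Rubber pad of the jaw at the bar's far end, same size. Origin: centre of its gripping face, 20 mm above the bench, axes parallel to the clamp's; the face looks along -x. The two faces start 88 to 102 mm apart.
- cell_block: Battery block, 0.2 kg: 2 x 2 round green cells lying along its x, a square black holder frame (41 x 41 mm, 10 mm thick, metal strips outside) on each end. 41 mm wide (y), 41 mm high, 70 mm long with both frames home (x -35 to 35). Origin: centre of its underside. Between the frames (x -25 to 25) it is 39 mm wide and can be gripped from above. Either end may face either jaw.
- holder (a joint): How far the frame on the block's +x end stands proud, m: 0 is fully home, starts 0.003 to 0.007. It slides along the block's x against about 8 N of friction and stays where it is left.
- solder_spool: Bystander: white spool of solder standing on end, 54 mm across, 40 mm high; origin at the centre of its underside.
- calipers: Bystander: steel calipers with a black display, lying flat, 230 mm long along their x; origin at mid-length on the bench.
- cutters: Bystander: side cutters with red handles, lying flat, about 150 mm long along their x; origin near the pivot on the bench.
Mind the look-alikes: they are no part of the job. Several things have the shape of the cell_block; the one meant has the colours described above.

How it is judged:
On the way, in this order (a step that is already met when the one before it is completed fails the run):
1. the cell block lies on the bench between the open jaws, its length along the bar, let go and not yet gripped (y of cell_block in the frame of clamp between 0.04 and 0.07 m and x of cell_block in the frame of near_pad above 0.03 m and x of cell_block in the frame of far_pad below -0.03 m and height (world z) of cell_block below 0.005 m and angle between cell_block's own z axis and vertical below 0.15 rad and angle between the x axis of cell_block and the x axis of clamp, either way round below 0.25 rad and contact force between the fingers and cell_block below 0.5 N and contact force between near_pad and cell_block below 10 N), for 0.2 s.
2. the trigger has been squeezed until both jaws press on the block with more than 25 N (contact force between each of near_pad, far_pad and cell_block above 25 N), for 0.2 s.
At the end, for the whole second after the job is handed in: Block flat on the bench between the pads (40 to 70 mm from the bar's centre line, within 5 mm of the bench, length within 0.15 rad of the bar), loose frame within 1.5 mm of home, both pads press on it with over 25 N, clamp flat on the bench, all at rest (all of step 2 and y of cell_block in the frame of clamp between 0.04 and 0.07 m and x of cell_block in the frame of near_pad above 0.03 m and x of cell_block in the frame of far_pad below -0.03 m and height (world z) of cell_block below 0.005 m and angle between cell_block's own z axis and vertical below 0.15 rad and angle between the x axis of cell_block and the x axis of clamp, either way round below 0.15 rad and value of joint holder below 0.0015 m and height (world z) of clamp below 0.006 m and angle between clamp's own z axis and vertical below 0.05 rad and linear speed of each of cell_block, clamp below 0.01 m/s); the robot touches nothing.
It fails at once if the jaws press on the block with more than 100 N (frames crack) (contact force between any of near_pad, far_pad and cell_block above 100 N).
It fails at once if a bystander is moved by more than 30 mm (distance of any of solder_spool, calipers, cutters from where it was at the start of the episode above 0.03 m).
It also fails if it takes over 54 s, if anything falls off the work surface, if the arm or the gripper's body presses on something with over 40 N, if the wrist force passes 120 N, or if a joint passes its speed limit or range.

### The arm

A 6-joint arm with a two-finger parallel gripper is mounted at the origin on the work surface. World frame = base frame: x ahead of the robot, y to its left, z up, the work surface at z = 0. Lengths are in m, angles in rad, forces in N, time in s.
With the tool pointing down it reaches from about 0.425 to 0.925 m from the base axis. Payload 12.5 kg.
Tool frame: the origin (TCP) lies at the very end of the fingers, on their centre line; the grasp point (between the pads) lies 19 mm behind it; z points along the fingers, y is the line along which they close (so a half turn about z gives the same grasp; the last joint's range is limited). The gripper opens to 85 mm and grips with 20 to 120 N. Pads are 22 mm wide; open, the fingers measure 114 mm over their backs; the gripper's body (76 mm by 85 mm) begins 54 mm behind the grasp point. The pads swing forward as they close: fully open they stand 13 mm farther back than shut.
Start: joints at [-1.386, 0.491, 1.559, -0, 1.092, -0.106], TCP at [0.179, -0.599, 0.231] pointing down, gripper open.
Joint ranges: [-3.1, 3.1], [-0.84, 2.19], [0.05, 2.79], [-1.13, 4.28], [0.06, 2.93], [-2.69, 2.69]. Speed limits (rad/s): [2.22, 2.22, 2.79, 3.14, 3.14, 3.14].

### API

Orientations are given as a unit quaternion [x, y, z, w].
In Python, from station import manip, camera, calibration gives the robot as it stands.
- The arm moves only by the tool arm_command, never from a script. Its argument "commands" is a list of rows, each a list of 5 numbers: the opening, from 0 (shut) to 1 (fully open), then the shift along the tool's x, y, z in mm, then the turn about the tool's z in rad. In form: [[grip, dx, dy, dz, roll], ...]. A call has exactly 8 rows; each row shifts and turns the commanded pose from where the row before left it, along the tool's axes as they then stand; what a row does not reach is not made up. A row lasts 1/10 s, in which the tool goes at most 50 mm and 8.59 degrees, less where a joint would pass 70% of its speed; a pose out of reach is approached as far as the arm can. A call with a gripper value outside its range is refused whole. The fingers move at their own pace and stop on an object; "newtons" is the grip in N (left out, the last holds). Time passes only in rows, so rows that do not move let the fingers close, or fill a call up. It gives the time, the measured TCP pose, the force, the opening and the grip force at its end, in the units of the state.
- manip.get_state(): the state, without advancing time (a new reading comes with each control period).
- camera(name): name is "side" or "top"; returns the picture (480x640x3 uint8, red, green, blue); there is no depth.
- calibration(name): a dict with "camera_matrix" (3x3 intrinsics, pixels), "rvec" (rotation vector, rad) and "tvec" (3), from world to camera coordinates, as OpenCV has them. Camera axes: x right, y down, z forward; pixel columns grow to the right and rows downward; lengths in m; the calibration is good to about 2 mm. A picture is of the moment at which its call begins. calibration takes no time and is no camera call.
- manip.close_job(): hands the job in; it is judged then, once.
The state is a dict: "t": time; "qpos": joint angles; "dq": joint speeds; "tau": joint torques, N m; "ee_pos": TCP position; "tool_rot": TCP orientation; "force": force on the tool from outside, world axes, zero at the start; "ft_torque": the same for the moment, N m; "finger_gap": finger opening in m; "finger_force": force on a finger pad.
Only numpy, scipy, OpenCV 4.12 (cv2) and the standard library are available. Lean on these libraries where they do the work, as an engineer would, in place of code of your own. Each camera call takes 0.05 s, during which the arm holds its last target. There are 200 camera calls.

## Working session

There is one attempt and no reset: what is moved stays moved. The work goes in short steps, Python scripts to look and compute and a tool call to move; the robot and the scene stay as the last step left them, time stands still between calls to the robot, and variables do not carry over. Pictures are saved under pics/ and viewed, at most 10 in all, crops included, and the job is handed in when it is done.

Besides the shell and the picture viewer there is one more tool, called after "Request:" by a JSON object that holds its "method" and its "body", one argument or row to a line. arm_command: Moves the arm, as the interface text tells. Its arguments: {"type":"object","properties":{"commands":{"type":"array","items":{"type":"array","items":{"type":"number"}}},"newtons":{"type":"number"}},"required":["commands"]}

```bash
ls; mkdir -p pics
cat > h.py <<'E'
import numpy as np,cv2
from station import manip,camera,calibration
def cal(n):
    c=calibration(n);return np.array(c["camera_matrix"],float),cv2.Rodrigues(np.array(c["rvec"],float))[0],np.array(c["tvec"],float).ravel()
def ray(n,uv):
    K,R,t=cal(n);d=R.T@np.linalg.inv(K)@np.array([uv[0],uv[1],1.]);return -R.T@t,d
def onz(n,uv,z):
    o,d=ray(n,uv);return o+d*(z-o[2])/d[2]
def proj(n,p):
    K,R,t=cal(n);q=K@(R@np.array(p,float)+t);return q[:2]/q[2]
def tri(a,b):
    (o1,d1),(o2,d2)=ray("top",a),ray("side",b)
    s=np.linalg.lstsq(np.c_[d1,-d2],o2-o1,rcond=None)[0]
    p,q=o1+d1*s[0],o2+d2*s[1];return (p+q)/2,np.linalg.norm(p-q)
def shot(n,f):
    im=camera(n)[:,:,::-1].copy();cv2.imwrite(f"pics/{f}.png",im);return im
E
python3 - <<'E'
from h import *
shot("top","t0");shot("side","s0")
for n in("top","side"):
    K,R,t=cal(n);print(n,K[0,0],-R.T@t)
print(manip.get_state())
E
```

```text
pics
top 539.432380094962 [0.49058393 0.05879467 1.01862702]
side 548.6928841551604 [0.5131914  0.90236637 0.5779372 ]
{'t': 0.1, 'qpos': array([-1.38558532e+00,  4.91487380e-01,  1.55940222e+00, -1.01075994e-05,
        1.09172119e+00, -1.05589933e-01]), 'dq': array([-0.00187593,  0.00043087, -0.00098984,  0.00015841, -0.00035555,
       -0.00088485]), 'tau': array([ 3.85458843e-03, -6.19445801e+01, -2.62026697e+01, -9.85330848e-05,
        2.84799324e-03, -6.32121828e-05]), 'ee_pos': array([ 0.1791863 , -0.59854296,  0.23078885]), 'tool_rot': array([ 9.89447495e-01,  1.44890975e-01, -2.47410403e-05, -5.08486447e-04]), 'force': array([ 0.47439925,  0.38821234, -0.31873312]), 'ft_torque': array([ 0.02630836, -0.00491997,  0.06669739]), 'finger_force': 0.0, 'finger_gap': 0.08509901987457327}
```

View pics/t0.png

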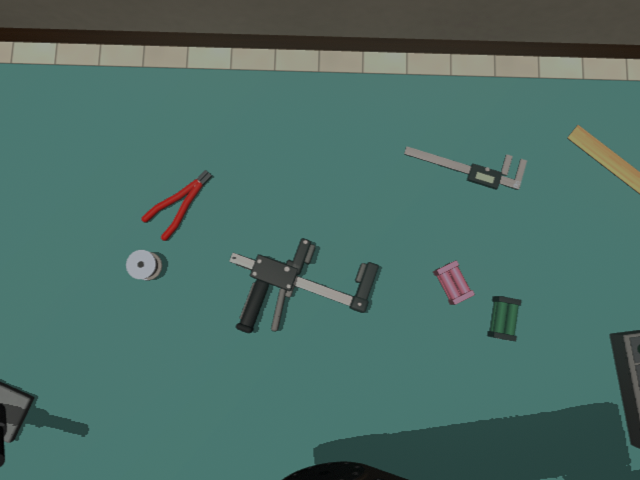

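View pics/s0.png

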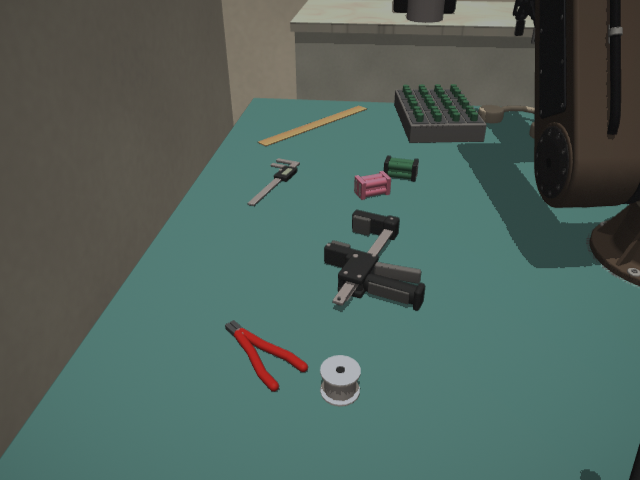

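The top view shows the clamp with its housing at (274,272), bar tail at (235,258), far jaw at (368,287) and near jaw at (303,257). The grip is at (253,305) and the trigger at (279,308). The green block is at (505,318), and the pink look-alike is at (454,283). In the side view the green block is at (401,168) and the clamp housing at (358,267). I'll take zoomed crops for exact pixels.

Run:
```python
from h import *
a=cv2.imread("pics/t0.png");b=cv2.imread("pics/s0.png")
cv2.imwrite("pics/ct.png",cv2.resize(a[230:340,225:385],None,fx=5,fy=5,interpolation=2))
cv2.imwrite("pics/cs.png",cv2.resize(b[145:315,320:440],None,fx=3.5,fy=3.5,interpolation=2))
# green cells & dark frames of block
for n,im,(x0,y0,x1,y1) in(("top",a,(480,290,530,350)),("side",b,(378,150,424,186))):
    c=im[y0:y1,x0:x1].astype(int);hsv=cv2.cvtColor(im[y0:y1,x0:x1],cv2.COLOR_BGR2HSV)
    B,G,R=c[...,0],c[...,1],c[...,2]
    m=((c.max(2)<60)|((G>B*1.35)&(G>R*1.3))).astype(np.uint8)
    k,l,s,ce=cv2.connectedComponentsWithStats(m);i=1+s[1:,4].argmax()
    pts=np.argwhere(l==i)[:,::-1].astype(np.float32)+[x0,y0]
    r=cv2.minAreaRect(pts.astype(np.float32));print(n,r,cv2.boxPoints(r).round(1).tolist(),s[i])
```

```text
top ((504.06353759765625, 317.5681457519531), (27.87664794921875, 41.78587341308594), 8.365885734558105) [[487.20001220703125, 336.20001220703125], [493.29998779296875, 294.8999938964844], [520.9000244140625, 298.8999938964844], [514.7999877929688, 340.29998779296875]] [  8   6  33  45 712]
side ((400.1878967285156, 168.41297912597656), (33.344871520996094, 22.300933837890625), 6.115502834320068) [[382.3999938964844, 177.6999969482422], [384.79998779296875, 155.5], [418.0, 159.10000610351562], [415.6000061035156, 181.3000030517578]] [  6   6  34  26 610]
```

View pics/ct.png

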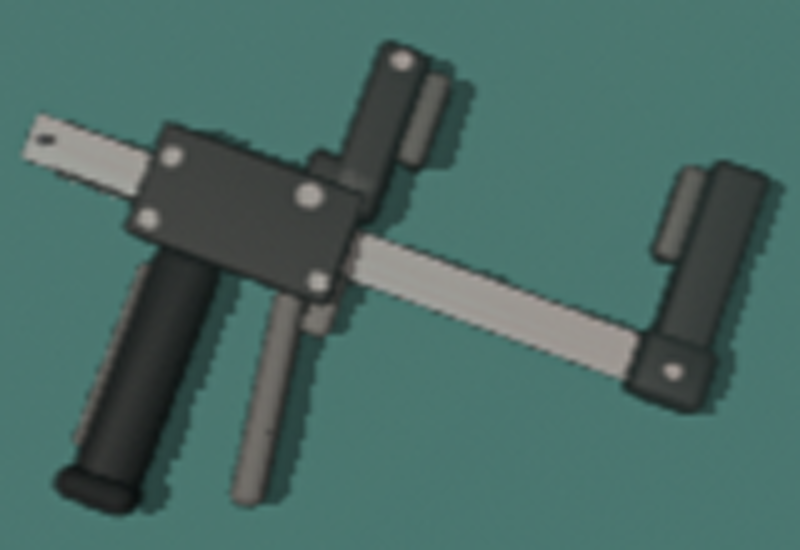

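View pics/cs.png

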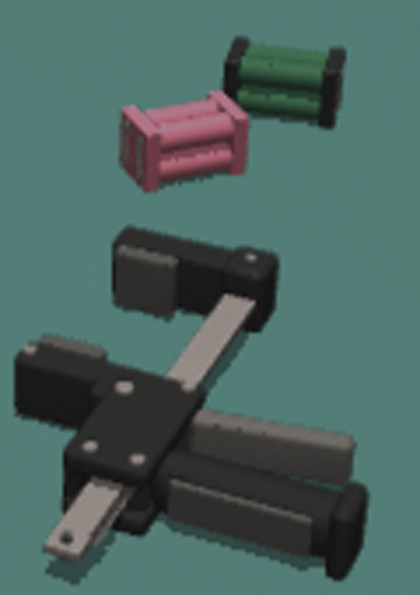

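The zoomed crops show the four housing screws, the far-jaw screw and the near-jaw screw in both views. The near pad face is at crop (445,80)-(420,165) and the far pad face at (683,170)-(655,258). Next I'll triangulate these points.

Run:
```python
from h import *
T=lambda u,v:(225+u/5-.4,230+v/5-.4); S=lambda u,v:(320+u/3.5-.35,145+v/3.5-.35)
W={}
for n,a,b in[("sc_tl",(171,156),(90,446)),("sc_bl",(147,218),(138,460)),("sc_tr",(309,195),(124,387)),("sc_br",(318,281),(190,385)),("farscrew",(673,372),(250,258)),("nearscrew",(401,60),(28,350)),("tailhole",(45,140),(67,538))]:
    W[n],e=tri(T(*a),S(*b));print(n,W[n].round(4),round(e,4))
# bar axis: edges at z=.023
P=lambda u,v,z:onz("top",T(u,v),z)
e1=P(42,115,.023),P(640,330,.023)
d=(e1[1]-e1[0])[:2];ax=d/np.linalg.norm(d);ay=np.array([-ax[1],ax[0]])
print("clamp x ang",np.arctan2(*ax[::-1]), "screws ang",[np.arctan2(*(W[b]-W[a])[1::-1]) for a,b in(("sc_bl","sc_br"),("sc_tl","sc_tr"),("tailhole","farscrew"))])
hc=[P(*c,.04)[:2] for c in((165,123),(362,198),(325,302),(124,230))]
H=np.mean(hc,0);O=H+0.01*ax
print("housing mid",H,"origin",O,"corners in clamp",[np.round([(c-O)@ax*1e3,(c-O)@ay*1e3]) for c in hc])
cl=lambda p:np.round([(p[:2]-O)@ax*1e3,(p[:2]-O)@ay*1e3],1)
for n,z,pts in(("tail",.023,[(31,137)]),("bar mid",.023,[(356,255),(632,354)]),("nearface",.038,[(452,75),(420,168)]),("farface",.038,[(681,168),(653,258)]),("trig",.033,[(295,298),(262,500)]),("grip",.035,[(75,465)])):
    print(n,[cl(P(*p,z)).tolist() for p in pts])
# block
c=onz("top",(504.06,317.57),.041)
# top-face corners by rays at z=.041
bx=[onz("top",p,.041)[:2] for p in([487.2,336.2],[493.3,294.9],[520.9,298.9],[514.8,340.3])]
print("block raw",np.round(bx,4).tolist())
for n,a,b in[("c1",(492.5,296),(0,0))]:pass
np.savez("cl.npz",O=O,ax=ax,ay=ay)
print("block side",onz("side",(400.2,168.4),.02))
a=cv2.imread("pics/t0.png");b=cv2.imread("pics/s0.png")
cv2.imwrite("pics/b.png",np.hstack([cv2.resize(a[285:350,475:535],None,fx=7,fy=7,interpolation=2)[:400],cv2.resize(b[145:195,375:428],None,fx=7,fy=7,interpolation=2)[:350].repeat(1,0)[:350] if 0 else cv2.copyMakeBorder(cv2.resize(b[145:195,375:428],None,fx=7,fy=7,interpolation=2),0,50,0,0,cv2.BORDER_CONSTANT)]))
```

```text
sc_tl [0.5678 0.172  0.0395] 0.0007
sc_bl [0.5448 0.1798 0.039 ] 0.0012
sc_tr [0.5553 0.1214 0.0396] 0.0003
sc_br [0.5237 0.1169 0.0403] 0.0016
farscrew [ 0.4957 -0.0119  0.0388] 0.0
nearscrew [0.6062 0.0897 0.0367] 0.0004
tailhole [0.5737 0.2209 0.0227] 0.0007
clamp x ang -1.88531266006482 screws ang [np.float64(-1.895649652251454), np.float64(-1.8131590631783188), np.float64(-1.8941459159214518)]
housing mid [0.54819077 0.14467434] origin [0.5450972  0.13516488] corners in clamp [array([-48.,  21.]), array([28., 20.]), array([ 29., -20.]), array([-49., -20.])]
tail [[-95.7, 0.3]]
bar mid [[32.5, -0.1], [140.0, 0.1]]
nearface [[43.9, 73.0], [44.4, 37.0]]
farface [[133.9, 69.0], [135.0, 34.8]]
trig [[17.5, -22.4], [31.3, -94.2]]
grip [[-36.1, -105.1]]
block raw [[0.4455, -0.2408], [0.519, -0.2529], [0.5133, -0.3024], [0.4398, -0.2899]]
block side [ 0.47809423 -0.27531115  0.02      ]
```

View pics/b.png

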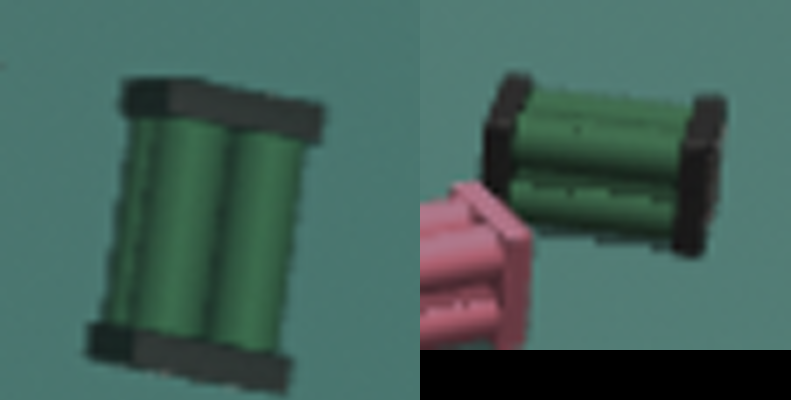

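The crop shows the block's top-face corners in the top view at about (499,296), (521.6,299.7), (516,341) and (494,337). In the side view its near top corners are at about (384.6,162) and (416.7,165.7).

```bash
cat > go.py <<'E'
from h import *
def plan(target,phi=None):
    "print tool-frame shift (mm) and roll to TCP target; phi=wanted tool-x yaw (mod pi)"
    s=manip.get_state();from scipy.spatial.transform import Rotation as Ro
    R=Ro.from_quat(s["tool_rot"]).as_matrix();yaw=np.arctan2(R[1,0],R[0,0])
    print("t",s["t"],"tcp",s["ee_pos"].round(4),"yaw",yaw.round(3),"q6",s["qpos"][5].round(2),"gap",s["finger_gap"].round(4),"F",s["force"].round(1),"ff",s["finger_force"])
    if target is not None:
        print("shift mm",(R.T@(np.array(target)-s["ee_pos"])*1e3).round(1))
        if phi is not None:
            q1=np.arctan2(target[1],target[0])
            for k in(-1,0,1):
                f=phi+k*np.pi;print("  roll",round(yaw-f,3),"q6 end~",round(q1+np.pi/2-f,2))
E
python3 - <<'E'
from go import *
for a,b in(((499,296.4),(384.6,162.1)),((494,337.1),(416.7,165.7))):print(tri(a,b))
c=np.array([onz("top",p,.041)[:2] for p in((499,296.4),(521.6,299.7),(516,341.1),(494,337.1))])
print(c.round(4),c.mean(0),np.linalg.norm(c[0]-c[3]),np.linalg.norm(c[0]-c[1]))
v=c[0]+c[1]-c[2]-c[3];phi=np.arctan2(v[1],v[0]);print("phi",phi)
z=np.load("cl.npz");ctr=c.mean(0)
plan([*ctr,.12],phi)
pl=z["O"]+z["ax"]*.089+z["ay"]*.057;print("place",pl,"ang",np.arctan2(*z["ax"][::-1]))
plan([*pl,.12],np.arctan2(*z["ax"][::-1]))
sq=z["O"]-z["ax"]*.004-z["ay"]*.07;print("squeeze",sq)
plan([*sq,.12],np.arctan2(*z["ay"][::-1]))
E
```

```text
(array([ 0.5158607 , -0.26352049,  0.03958453]), np.float64(0.001491770918459441))
(array([ 0.44316372, -0.25351983,  0.03905414]), np.float64(0.0020713687743486708))
[[ 0.5166 -0.2631]
 [ 0.5119 -0.3036]
 [ 0.4384 -0.292 ]
 [ 0.4443 -0.2529]] [ 0.47778864 -0.27790244] 0.07298477234019492 0.040823322931536524
phi -0.14836370135872448Traceback (most recent call last):
  File "<stdin>", line 7, in <module>
  File "go.py", line 6, in plan
    print("t",s["t"],"tcp",s["ee_pos"].round(4),"yaw",yaw.round(3),"q6",s["qpos"][5].round(2),"gap",s["finger_gap"].round(4),"F",s["force"].round(1),"ff",s["finger_force"])
                                                                                                    ^^^^^^^^^^^^^^^^^^^^^
AttributeError: 'float' object has no attribute 'round'
```

```bash
sed -i 's/s\["finger_gap"\].round(4)/round(s["finger_gap"],4)/' go.py
python3 - <<'E'
from go import *
z=np.load("cl.npz");a=np.arctan2(*z["ax"][::-1])
plan([.4778,-.2779,.12],-.148)
pl=z["O"]+z["ax"]*.089+z["ay"]*.057;print("place",pl)
plan([*pl,.12],a)
sq=z["O"]-z["ax"]*.004-z["ay"]*.07;print("squeeze",sq)
plan([*sq,.12],a+np.pi/2)
E
```

```text
t 0.1 tcp [ 0.1792 -0.5985  0.2308] yaw 0.291 q6 -0.11 gap 0.0851 F [ 0.5  0.4 -0.3] ff 0.0
shift mm [ 378.  -221.4  111.1]
  roll 3.58 q6 end~ 4.33
  roll 0.439 q6 end~ 1.19
  roll -2.703 q6 end~ -1.95
place [0.5717684  0.03289735]
t 0.1 tcp [ 0.1792 -0.5985  0.2308] yaw 0.291 q6 -0.11 gap 0.0851 F [ 0.5  0.4 -0.3] ff 0.0
shift mm [ 557.1 -492.3  111.3]
  roll 5.318 q6 end~ 6.66
  roll 2.176 q6 end~ 3.51
  roll -0.965 q6 end~ 0.37
squeeze [0.4797684  0.16062362]
t 0.1 tcp [ 0.1792 -0.5985  0.2308] yaw 0.291 q6 -0.11 gap 0.0851 F [ 0.5  0.4 -0.3] ff 0.0
shift mm [ 505.6 -641.   111.5]
  roll 3.747 q6 end~ 5.35
  roll 0.605 q6 end~ 2.21
  roll -2.536 q6 end~ -0.93
```

Request:
{"method": "arm_command", "body": {
  "commands": [
    [1,40,-22,0,0],
    [1,40,-24,10,0],
    [1,40,-24,10,0],
    [1,40,-24,10,0],
    [1,40,-24,10,0],
    [1,40,-24,10,0],
    [1,40,-24,10,0],
    [1,40,-24,10,0]
  ]
}}

```text
t: 0.9
ee_pos: [0.4323, -0.3234, 0.1608]
tool_rot: [0.989, 0.145, -0.0, -0.0]
force: [0.6, -0.4, 0.1]
finger_gap: 0.0855
finger_force: 0.0
```

Run:
```python
from go import *
plan([.4778,-.2779,.08],-.148)
```

```text
t 0.9 tcp [ 0.4323 -0.3234  0.1608] yaw 0.291 q6 0.52 gap 0.0855 F [ 0.6 -0.4  0.1] ff 0.0
shift mm [ 56.7 -30.5  80.8]
  roll 3.58 q6 end~ 4.33
  roll 0.439 q6 end~ 1.19
  roll -2.703 q6 end~ -1.95
```

Request:
{"method": "arm_command", "body": {
  "commands": [
    [0.68,28,-15,25,0],
    [0.68,28.7,-15.5,25,0],
    [0.68,0,0,0,0.146],
    [0.68,0,0,0,0.146],
    [0.68,0,0,0,0.147],
    [0.68,0,0,10,0],
    [0.68,0,0,0,0],
    [0.68,0,0,0,0]
  ]
}}

```text
t: 1.7
ee_pos: [0.4766, -0.2795, 0.1008]
tool_rot: [0.997, -0.072, -0.0, -0.0]
force: [-0.3, 0.4, -0.4]
finger_gap: 0.0581
finger_force: 0.0
```

Run:
```python
from go import *
plan([.4778,-.2779,.010],-.148)
a=shot("top","t1");b=shot("side","s1")
cv2.imwrite("pics/c1.png",np.hstack([cv2.resize(a[240:360,420:560],None,fx=3,fy=3)[:360],cv2.resize(b[90:210,340:460],None,fx=3,fy=3)]))
```

```text
t 1.7 tcp [ 0.4766 -0.2795  0.1008] yaw -0.145 q6 1.07 gap 0.0581 F [-0.3  0.4 -0.4] ff 0.0
shift mm [ 1.  -1.7 90.8]
  roll 3.145 q6 end~ 4.33
  roll 0.003 q6 end~ 1.19
  roll -3.139 q6 end~ -1.95
```

View pics/c1.png

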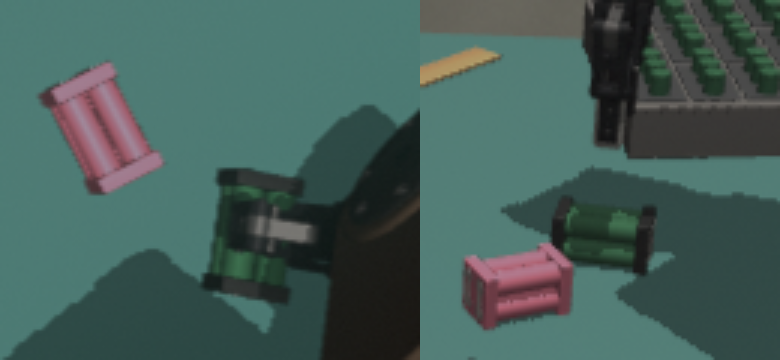

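The gripper is centred over the green block: its fingers straddle the block at crop (260,228), well clear of the pink one. I'll go down and grip.

Request:
{"method": "arm_command", "body": {
  "commands": [
    [0.68,1,-1.5,30,0],
    [0.68,0,0,30,0],
    [0.68,0,0,20,0],
    [0.68,0,0,10,0],
    [0.3,0,0,0,0],
    [0.3,0,0,0,0],
    [0.3,0,0,0,0],
    [0.3,0,0,0,0]
  ],
  "newtons": 25
}}

```text
t: 2.6
ee_pos: [0.4784, -0.2784, 0.0121]
tool_rot: [0.997, -0.074, 0.001, 0.0]
force: [0.6, -0.3, -2.0]
finger_gap: 0.038
finger_force: 30.1
```

Request:
{"method": "arm_command", "body": {
  "commands": [
    [0.3,0,0,-20,0],
    [0.3,0,0,-35,0],
    [0.3,0,0,-35,0],
    [0.3,0,0,-10,0],
    [0.3,0,0,0,-0.14],
    [0.3,0,0,0,-0.14],
    [0.3,0,0,0,-0.14],
    [0.3,0,0,0,-0.14]
  ]
}}

```text
t: 3.4
ee_pos: [0.4779, -0.278, 0.1109]
tool_rot: [0.978, 0.207, -0.0, -0.0]
force: [0.7, -1.0, -1.8]
finger_gap: 0.038
finger_force: 30.1
```

Request:
{"method": "arm_command", "body": {
  "commands": [
    [0.3,0,0,0,-0.14],
    [0.3,0,0,0,-0.14],
    [0.3,0,0,0,-0.14],
    [0.3,0,0,0,-0.14],
    [0.3,0,0,0,-0.14],
    [0.3,0,0,0,-0.144],
    [0.3,0,0,0,0],
    [0.3,0,0,0,0]
  ]
}}

```text
t: 4.2
ee_pos: [0.478, -0.2781, 0.111]
tool_rot: [0.81, 0.586, -0.0, -0.0]
force: [0.5, -0.3, -2.3]
finger_gap: 0.0381
finger_force: 30.1
```

Run:
```python
from go import *
plan([.5718,.0329,.10],-1.885)
```

```text
t 4.2 tcp [ 0.478  -0.2781  0.111 ] yaw 1.252 q6 -0.33 gap 0.0381 F [ 0.5 -0.3 -2.3] ff 30.105233788490295
shift mm [324.7  -8.5  11. ]
  roll 6.278 q6 end~ 6.65
  roll 3.137 q6 end~ 3.51
  roll -0.005 q6 end~ 0.37
```

Request:
{"method": "arm_command", "body": {
  "commands": [
    [0.3,25,-1,0,-0.005],
    [0.3,45,-1,0,0],
    [0.3,47,-1,0,0],
    [0.3,47,-1,0,0],
    [0.3,47,-1,0,0],
    [0.3,47,-1,0,0],
    [0.3,42,-1,0,0],
    [0.3,25,-1.5,0,0]
  ]
}}

```text
t: 5.0
ee_pos: [0.5697, 0.0368, 0.1112]
tool_rot: [0.808, 0.589, 0.0, 0.0]
force: [0.8, 0.2, -1.5]
finger_gap: 0.0384
finger_force: 30.1
```

Request:
{"method": "arm_command", "body": {
  "commands": [
    [0.3,0,0,11,0],
    [0.3,0,0,10,0],
    [0.3,0,0,0,0],
    [0.3,0,0,0,0],
    [0.3,0,0,0,0],
    [0.3,0,0,0,0],
    [0.3,0,0,0,0],
    [0.3,0,0,0,0]
  ]
}}

```text
t: 5.8
ee_pos: [0.5693, 0.0337, 0.0905]
tool_rot: [0.808, 0.589, 0.0, 0.0]
force: [0.0, 0.4, -3.2]
finger_gap: 0.0379
finger_force: 30.0
```

Run:
```python
from go import *
plan([.5718,.0329,.012],-1.885)
a=shot("top","t2");b=shot("side","s2")
cv2.imwrite("pics/c2.png",np.hstack([cv2.resize(a[225:345,250:390],None,fx=3,fy=3),cv2.resize(b[130:250,320:440],None,fx=3,fy=3)]))
```

```text
t 5.8 tcp [0.5693 0.0337 0.0905] yaw 1.261 q6 0.25 gap 0.0379 F [ 0.   0.4 -3.2] ff 29.98370736837387
shift mm [-0.   2.6 78.5]
  roll 6.287 q6 end~ 6.65
  roll 3.146 q6 end~ 3.51
  roll 0.004 q6 end~ 0.37
```

View pics/c2.png

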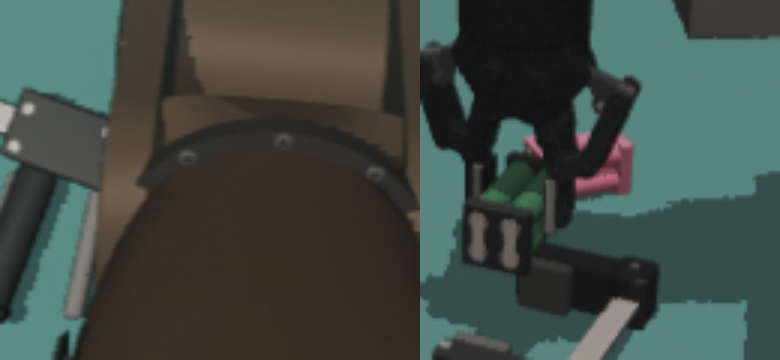

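The side view shows the held block, with its near end face at crop (465,205) to (530,272), hanging above the gap between the jaws. I'll check where that end face lies along the bar.

Run:
```python
from h import *
z=np.load("cl.npz")
for u,v,h in((465,205,.1195),(530,212,.1195),(527,272,.0785),(464,262,.0785)):
    p=onz("side",(320+(u-420)/3-.3,130+v/3-.3),h)[:2]-z["O"];print((p@z["ax"]).round(4),(p@z["ay"]).round(4))
```

```text
0.0491 0.0703
0.057 0.033
0.058 0.034
0.053 0.0724
```

Request:
{"method": "arm_command", "body": {
  "commands": [
    [0.3,1,2,20,-0.004],
    [0.3,0,0,25,0],
    [0.3,0,0,20,0],
    [0.3,0,0,8,0],
    [0.3,0,0,4,0],
    [0.3,0,0,1,0],
    [0.3,0,0,0,0],
    [0.3,0,0,0,0]
  ]
}}

```text
t: 6.7
ee_pos: [0.5719, 0.0342, 0.0131]
tool_rot: [0.807, 0.591, 0.0, 0.0]
force: [0.7, -0.7, -2.8]
finger_gap: 0.0379
finger_force: 30.0
```

Request:
{"method": "arm_command", "body": {
  "commands": [
    [0.3,0,0,1,0],
    [0.58,0,0,0,0],
    [0.58,0,0,0,0],
    [0.58,0,0,0,0],
    [0.58,0,0,-20,0],
    [0.58,0,0,-40,0],
    [0.58,0,0,-40,0],
    [0.58,0,0,-20,0]
  ]
}}

```text
t: 7.5
ee_pos: [0.5723, 0.0342, 0.1345]
tool_rot: [0.807, 0.591, 0.001, 0.001]
force: [-0.7, -0.2, -0.8]
finger_gap: 0.0496
finger_force: 0.0
```

Run:
```python
from go import *
z=np.load("cl.npz")
sq=z["O"]-z["ax"]*.004-z["ay"]*.07
plan([*sq,.10],-1.885+np.pi/2)
```

```text
t 7.5 tcp [0.5723 0.0342 0.1345] yaw 1.265 q6 0.25 gap 0.0496 F [-0.7 -0.2 -0.8] ff 0.0
shift mm [  92.7 -126.4   34.1]
  roll 4.721 q6 end~ 5.35
  roll 1.579 q6 end~ 2.21
  roll -1.563 q6 end~ -0.93
```

Request:
{"method": "arm_command", "body": {
  "commands": [
    [0.8,12,-18,0,0],
    [1,25,-34,0,0],
    [1,25,-34,0,0],
    [1,20,-27,0,0],
    [1,10.7,-13.4,0,0],
    [1,0,0,0,-0.12],
    [1,0,0,0,-0.145],
    [1,0,0,0,-0.145]
  ]
}}

```text
t: 8.3
ee_pos: [0.4788, 0.1609, 0.1315]
tool_rot: [0.667, 0.745, 0.0, 0.0]
force: [-0.6, -0.4, 0.4]
finger_gap: 0.0855
finger_force: 0.0
```

Request:
{"method": "arm_command", "body": {
  "commands": [
    [1,0,0,0,-0.145],
    [1,0,0,0,-0.145],
    [1,0,0,0,-0.145],
    [1,0,0,0,-0.145],
    [1,0,0,0,-0.145],
    [1,0,0,0,-0.145],
    [1,0,0,0,-0.145],
    [1,0,0,0,-0.138]
  ]
}}

```text
t: 9.1
ee_pos: [0.4789, 0.1607, 0.1314]
tool_rot: [0.153, 0.988, -0.0, 0.0]
force: [0.7, 0.3, -1.1]
finger_gap: 0.0852
finger_force: 0.0
```

Run:
```python
from go import *
z=np.load("cl.npz")
a=shot("top","t3");b=shot("side","s3")
sq=z["O"]-z["ax"]*.004-z["ay"]*.07
plan([*sq,.004],-1.885+np.pi/2)
cv2.imwrite("pics/c3.png",np.hstack([cv2.resize(a[225:345,225:385],None,fx=2.5,fy=2.5),cv2.resize(b[190:310,310:460],None,fx=2.5,fy=2.5)]))
```

```text
t 9.2 tcp [0.4789 0.1607 0.1314] yaw 2.83 q6 -1.07 gap 0.0857 F [-0.3  0.3  0.3] ff 0.0
shift mm [ -0.8   0.2 127.4]
  roll 6.286 q6 end~ 5.35
  roll 3.144 q6 end~ 2.21
  roll 0.002 q6 end~ -0.93
```

View pics/c3.png

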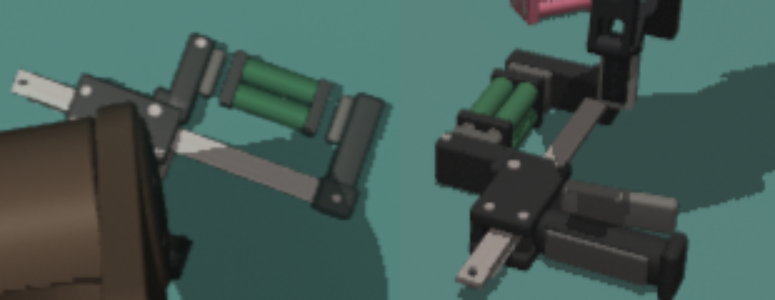

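The block now lies flat between the jaws: near frame at crop (235,80), far frame at (318,107), parallel to the bar, with clearance at both pads. The clamp hasn't moved. I'll lower over the grip and trigger.

Request:
{"method": "arm_command", "body": {
  "commands": [
    [1,-1,0,25,0],
    [1,0,0,35,0],
    [1,0,0,30,0],
    [1,0,0,20,0],
    [1,0,0,11,0],
    [1,0,0,5,0],
    [1,0,0,0,0],
    [1,0,0,0,0]
  ],
  "newtons": 20
}}

```text
t: 10.0
ee_pos: [0.4802, 0.1605, 0.0061]
tool_rot: [0.157, 0.988, 0.0, 0.001]
force: [-0.1, 0.2, 0.4]
finger_gap: 0.0852
finger_force: 0.0
```

Request:
{"method": "arm_command", "body": {
  "commands": [
    [0.85,0,0,0,0],
    [0.78,0,0,0,0],
    [0.74,0,2,0,0],
    [0.69,0,2,0,0],
    [0.64,0,2,0,0],
    [0.59,0,2,0,0],
    [0.54,0,2,0,0],
    [0.45,0,2.5,0,0]
  ]
}}

```text
t: 10.8
ee_pos: [0.484, 0.1723, 0.0063]
tool_rot: [0.157, 0.988, 0.0, 0.001]
force: [-1.3, -7.4, 14.4]
finger_gap: 0.0426
finger_force: 19.8
```

Request:
{"method": "arm_command", "body": {
  "commands": [
    [0.45,0,0,0,0],
    [0.52,0,-3,0,0],
    [0.6,0,-3,0,0],
    [0.7,0,-3.5,0,0],
    [0.8,0,-3,0,0],
    [1,0,0,0,0],
    [1,0,0,0,0],
    [1,0,0,0,0]
  ]
}}

```text
t: 11.6
ee_pos: [0.4799, 0.1604, 0.0052]
tool_rot: [0.156, 0.988, -0.0, -0.0]
force: [-0.3, -0.8, -0.1]
finger_gap: 0.0857
finger_force: 0.0
```

Run:
```python
from go import *
plan(None)
a=shot("top","t4");b=shot("side","s4")
cv2.imwrite("pics/c4.png",np.hstack([cv2.resize(a[225:345,225:385],None,fx=2.5,fy=2.5),cv2.resize(b[190:310,310:460],None,fx=2.5,fy=2.5)]))
```

```text
t 11.6 tcp [0.4799 0.1604 0.0052] yaw 2.828 q6 -1.06 gap 0.0857 F [-0.3 -0.8 -0.1] ff 0.0
```

View pics/c4.png

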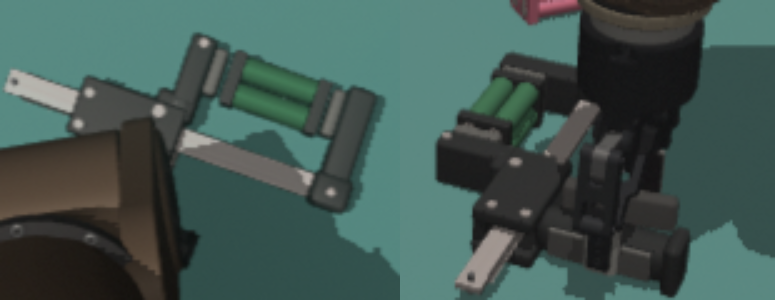

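The first stroke closed the gap: the far pad now almost touches the block. The clamp itself slid only about 3 mm toward +x. Second stroke next.

Request:
{"method": "arm_command", "body": {
  "commands": [
    [0.85,0,-2,0,0],
    [0.78,0,0,0,0],
    [0.74,0,2,0,0],
    [0.69,0,2,0,0],
    [0.64,0,2,0,0],
    [0.59,0,2,0,0],
    [0.54,0,2,0,0],
    [0.45,0,2.5,0,0]
  ]
}}

```text
t: 12.5
ee_pos: [0.4832, 0.1704, 0.006]
tool_rot: [0.157, 0.988, -0.0, 0.0]
force: [-1.8, -10.1, 13.4]
finger_gap: 0.0429
finger_force: 19.1
```

Request:
{"method": "arm_command", "body": {
  "commands": [
    [0.45,0,0,0,0],
    [0.52,0,-3,0,0],
    [0.6,0,-3,0,0],
    [0.7,0,-3.5,0,0],
    [0.8,0,-3,0,0],
    [1,0,0,0,0],
    [1,0,0,0,0],
    [1,0,0,0,0]
  ]
}}

```text
t: 13.3
ee_pos: [0.4793, 0.1585, 0.0052]
tool_rot: [0.156, 0.988, -0.0, 0.0]
force: [0.0, 0.3, -0.0]
finger_gap: 0.0856
finger_force: 0.0
```

Request:
{"method": "arm_command", "body": {
  "commands": [
    [0.85,0,-1,0,0],
    [0.78,0,0,0,0],
    [0.74,0,2,0,0],
    [0.69,0,2,0,0],
    [0.64,0,2,0,0],
    [0.59,0,2,0,0],
    [0.54,0,2,0,0],
    [0.45,0,1.5,0,0]
  ]
}}

```text
t: 14.1
ee_pos: [0.4826, 0.1681, 0.006]
tool_rot: [0.157, 0.988, -0.0, 0.0]
force: [-1.2, -9.2, 13.5]
finger_gap: 0.0492
finger_force: 19.1
```

Request:
{"method": "arm_command", "body": {
  "commands": [
    [0.45,0,0,0,0],
    [0.45,0,0,0,0],
    [0.45,0,0,0,0],
    [0.45,0,0,0,0],
    [0.45,0,0,0,0],
    [0.45,0,0,0,0],
    [0.45,0,0,0,0],
    [0.45,0,0,0,0]
  ]
}}

```text
t: 14.9
ee_pos: [0.4826, 0.1682, 0.006]
tool_rot: [0.157, 0.988, 0.0, 0.0]
force: [-2.0, -6.3, 12.4]
finger_gap: 0.0492
finger_force: 19.8
```

Request:
{"method": "arm_command", "body": {
  "commands": [
    [0.45,0,0,0,0],
    [0.45,0,0,0,0],
    [0.45,0,0,0,0],
    [0.45,0,0,0,0],
    [0.45,0,0,0,0],
    [0.45,0,0,0,0],
    [0.45,0,0,0,0],
    [0.45,0,0,0,0]
  ],
  "newtons": 26
}}

```text
t: 15.7
ee_pos: [0.4827, 0.1684, 0.0061]
tool_rot: [0.157, 0.988, 0.0, 0.0]
force: [-2.9, -3.6, 13.4]
finger_gap: 0.0486
finger_force: 24.7
```

Request:
{"method": "arm_command", "body": {
  "commands": [
    [0.45,0,0,0,0],
    [0.45,0,0,0,0],
    [0.45,0,0,0,0],
    [0.45,0,0,0,0],
    [0.45,0,0,0,0],
    [0.45,0,0,0,0],
    [0.45,0,0,0,0],
    [0.45,0,0,0,0]
  ],
  "newtons": 31
}}

```text
t: 16.5
ee_pos: [0.4828, 0.1688, 0.0063]
tool_rot: [0.157, 0.988, 0.0, 0.001]
force: [-2.9, 0.7, 16.1]
finger_gap: 0.047
finger_force: 29.3
```

Request:
{"method": "arm_command", "body": {
  "commands": [
    [0.47,0,0,0,0],
    [0.53,0,-2,0,0],
    [0.6,0,-3,0,0],
    [0.7,0,-3.5,0,0],
    [0.8,0,-2,0,0],
    [1,0,0,0,0],
    [1,0,0,0,0],
    [1,0,0,0,0]
  ]
}}

```text
t: 17.3
ee_pos: [0.4792, 0.1584, 0.0052]
tool_rot: [0.156, 0.988, -0.0, -0.0]
force: [1.2, 0.4, -0.1]
finger_gap: 0.0854
finger_force: 0.0
```

Run:
```python
from go import *
plan(None)
a=shot("top","t5");b=shot("side","s5")
cv2.imwrite("pics/c5.png",np.hstack([cv2.resize(a[235:315,265:385],None,fx=3.3,fy=3.3),cv2.resize(b[200:280,310:430],None,fx=3.3,fy=3.3)]))
```

```text
t 17.3 tcp [0.4792 0.1584 0.0052] yaw 2.828 q6 -1.07 gap 0.0854 F [ 1.2  0.4 -0.1] ff 0.0
```

View pics/c5.png

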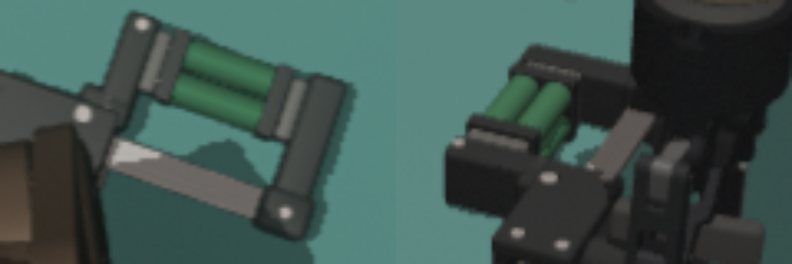

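The pads bear on both frames, near at crop (165,60) and far at (285,105), and the block sits flat. I'll compare the length of green cell showing before and after to confirm the frame is home.

Run:
```python
from h import *
z=np.load("cl.npz")
for f in("t3","t4","t5"):
    im=cv2.imread(f"pics/{f}.png").astype(int);B,G,R=im[...,0],im[...,1],im[...,2]
    m=(G>B*1.25)&(G>R*1.3);m[:, :290]=0;m[:,385:]=0;m[:235]=0;m[310:]=0
    p=np.argwhere(m)[:,::-1].astype(np.float32)
    r=cv2.minAreaRect(p);c=np.array([onz("top",q,.033)[:2] for q in cv2.boxPoints(r)])
    l=sorted([np.linalg.norm(c[0]-c[1]),np.linalg.norm(c[1]-c[2])]);s=onz("top",r[0],.033)[:2]-z["O"]
    i=int(np.linalg.norm(c[1]-c[2])>np.linalg.norm(c[0]-c[1]));d=c[i+1]-c[i];print(f,len(p),np.round(l,4),"clampframe0",s@z["ax"],s@z["ay"],"ang",np.arctan2(*d[::-1])%np.pi-(-1.885)%np.pi)
```

```text
t3 599 [0.0374 0.0556] clampframe0 0.0882222989426917 0.05545978725646433 ang 0.007125681466005007
t4 596 [0.0377 0.0559] clampframe0 0.08833036895280869 0.055644542060620986 ang 0.005160485782425672
t5 545 [0.0373 0.0505] clampframe0 0.08297369021329333 0.05695303778380721 ang 0.00510988309748539
```

The exposed cell length went from 55.6 mm to 50.5 mm, so the frame is home. The trigger resisted with 29 N, short of its end stop. I'll withdraw now.

Request:
{"method": "arm_command", "body": {
  "commands": [
    [1,0,0,-10,0],
    [1,0,0,-20,0],
    [1,0,0,-30,0],
    [1,0,0,-35,0],
    [1,0,0,-35,0],
    [1,0,0,-20,0],
    [1,0,0,0,0],
    [1,0,0,0,0]
  ]
}}

```text
t: 18.2
ee_pos: [0.479, 0.1585, 0.1557]
tool_rot: [0.156, 0.988, 0.0, 0.0]
force: [0.6, 0.9, -0.3]
finger_gap: 0.0855
finger_force: 0.0
```

```bash
python3 -c "
from station import manip
print(manip.get_state()['ee_pos'],manip.close_job())"
```

```text
the job is handed in; nothing more can be done
[0.47901861 0.15848427 0.15565148] None
```

I left the block clamped flat between the jaws with the loose frame home (50.5 mm of cell showing, down from 55.6), stopped the last squeeze at about 29 N short of the end stop, and handed the job in at about 18 s; pad force after release wasn't measured and no verdict came back.

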